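# Knife out of the steriliser block, ready over the lemon

### The arm

A 7-joint arm with a two-finger parallel gripper is mounted at the origin on a cart in front of the work surface, level with it; the furniture and walls round the work are solid. World frame = base frame: x ahead of the robot, y to its left, z up, the work surface at z = 0. Lengths are in m, angles in rad, forces in N, time in s.
With the tool pointing down it reaches from about 0.35 to 0.9 m from the base axis. Payload 8.1 kg.
Tool frame: the origin (TCP) lies at the very end of the fingers, on their centre line; the grasp point (between the pads) lies 19 mm behind it; z points along the fingers, y is the line along which they close (so a half turn about z gives the same grasp; the last joint's range is limited). The gripper opens to 92 mm and grips with 3 to 60 N. Pads are 19 mm wide; open, the fingers measure 130 mm over their backs; the gripper's body (75 mm by 190 mm) begins 47 mm behind the grasp point.
Start: joints at [-1.247, 0.434, 0.025, 1.573, -0.012, 1.134, -0.075], TCP at [0.259, 0.569, 0.227] pointing down, gripper open.
Joint ranges: [-2.62, 2.62], [-0.44, 2.09], [-1.27, 1.32], [0.08, 2.57], [-1.32, 4.46], [0.12, 2], [-2.74, 2.74]. Speed limits (rad/s): [2.22, 2.22, 3.01, 3.01, 3.14, 3.14, 3.14].

### API

Orientations are given as a rotation vector (axis times angle).
In Python, from station import robot, cams gives the robot as it stands. The module is installed in compiled form; this text tells all that it offers. Calls block until the motion is done:
- robot.move_to(position, orientation): joint-space move of the TCP to a pose.
- robot.move_linear(position, frame=None, velocity=0.15): straight line of the TCP; frame=None keeps the orientation; velocity is the mean speed in m/s.
- robot.set_joints(angles): joint-space move.
- robot.move_gripper(opening, f_grip=None): opening from 0.0 (shut) to 1.0 (fully open); f_grip is the grip in N (None keeps the last); returns when the fingers have stopped.
- robot.dwell(seconds).
- robot.ik(position, orientation): joint angles nearest the present ones, or None.
- robot.read_state(): the state.
- cams.capture(name): name is "side" or "top"; returns a dict with "pixels" (384x512x3 uint8, red, green, blue), "intrinsics" (3x3 intrinsics, pixels), "world_to_cam" (4x4, takes a point from world to camera coordinates). Camera axes: x right, y down, z forward; pixel columns grow to the right and rows downward; lengths in m; the calibration is good to about 2 mm. A picture is of the moment at which its call begins. There is no depth.
A pose or a line that the arm cannot do raises robot.Unreachable and nothing moves.
- robot.finish_job(): hands the job in; it is judged then, once.
The state is a dict: "clock": time; "q": joint angles; "dq": joint speeds; "joint_efforts": joint torques, N m; "eef_pos": TCP position; "tcp_rot": TCP orientation; "contact_force": force on the tool from outside, world axes, zero at the start; "wrist_torque": the same for the moment, N m; "finger_gap": opening from 0.0 (shut) to 1.0 (fully open); "grasp_force": force on a finger pad.
Only numpy, scipy, OpenCV 4.12 (cv2) and the standard library are available. Lean on these libraries where they do the work, as an engineer would, in place of code of your own. Each camera call takes 0.05 s, during which the arm holds its last target. There are 200 camera calls.

### The job

The countertop knife steriliser is running: press its square stop key, then its round power key, one at a time and leaving the oblong key between them alone, so that the lamp is off before a blade comes out. Then draw the biggest of its three knives out by the handle, leaving the other two in, and turn it until the blade is level with the cutting edge down. Finish while holding it still over the big lemon on the chopping board, ready to halve it: middle of the blade over the middle of the lemon, crosswise to its long axis, a few centimetres above and touching neither lemon nor board, with nothing else knocked about.

Things in the scene. Friction and masses are not known exactly. Their poses are not given: they have to be found in the camera images.
- block: knife steriliser, fixed on the worktop: slotted body between wooden cheeks (146 mm wide, 174 high, x = -82 to 93 mm) and along its +y side a white console 87 mm wide, 48 high, x = -116 to 92, with three keys. Origin: under the slotted body at worktop level, z up. The console (+y) faces the robot; its x points about to the robot's left, and the knife handles lean over to -x, the right
- mid_slot (a point): mouth of the middle of three slots, at its lower end, on a face sloping at 45 deg; the other slots are 50 mm nearer and farther (block's y). A slot is 7 mm wide, 48 mm high, 148 mm deep and runs down at 45 deg: direction (0.707, 0, -0.707) in the block's frame, in line with the blades. A knife comes out the other way, up and to the right
- key_stop (a joint): the square stop key (25 mm, raised square on it), the left-hand one: one of three aluminium spring keys in a row on top of the steriliser's console; 0 at rest, 0.004 m fully down (about 4.2 N); pressed from 0.0025 m (about 3 N); springs back when let go
- stop_top (a point): middle of the top of the square stop key, 57 mm above the worktop; pressed straight down; keys are 42 mm apart, centre to centre
- key_mode (a joint): the oblong mode key (12 x 30 mm, three dots), the middle one: one of three aluminium spring keys in a row on top of the steriliser's console; 0 at rest, 0.004 m fully down (about 4.2 N); pressed from 0.0025 m (about 3 N); springs back when let go; to be left alone
- key_power (a joint): the round power key (diameter 26 mm, ring mark), the right-hand one: one of three aluminium spring keys in a row on top of the steriliser's console; 0 at rest, 0.004 m fully down (about 4.2 N); pressed from 0.0025 m (about 3 N); springs back when let go
- power_top (a point): middle of the top of the round power key, 57 mm above the worktop; pressed straight down
- chef_knife: biggest of three knives with black riveted handles, in any of the slots, edge on the lower side. Origin: heel of the cutting edge, which lies on the slot's mouth; x along the edge to the point, z from edge to spine, handle along -x. Blade 140 mm long, 42 high at the heel, 3 thick. About 0.17 kg, balancing at x = 4 mm. Its handle's front end (x = 0) rests on the block's top face
- chef_knife_grip (a point): middle of the big knife's handle, at x = -56, z = 27 mm in the knife's frame. Handle: 112 mm long (x = -112 to 0), 18 mm thick along y, 26 mm high (z = 14 to 40); pinch it across the 18 mm
- chef_knife_tip (a point): point of the big knife's blade (x = 140 mm, z = 15 mm in the knife's frame)
- utility_knife: the middle-sized knife in another slot, to stay there: same axes, handle 92 x 15 x 20 mm, blade 115 mm; the handles' centre planes are 50 mm apart
- paring_knife: the smallest knife in another slot, to stay there: same axes, handle 74 x 14 x 18 mm, blade 90 mm
- board: beech chopping board lying on the worktop, 398 x 205 x 18 mm; origin under its middle; its handle (142 x 56 mm) is along its +x and points at the robot, the wide part (255 x 205 mm) lies on the far side
- lemon: the big yellow lemon, 83 x 58 x 58 mm, lying on the wide part of the board, its top 76 mm above the worktop; x is its long axis; origin at the middle of its underside
- lemon_mid (a point): centre of the big lemon, 29 mm above the board's top
- small_lemon: smaller lemon, 71 x 53 x 51 mm, on the worktop to the right of the board's handle; bystander
- garlic: garlic bulb, 60 mm, on the worktop to the left of the board's handle; bystander
- mug: green and white mug, 99 mm high, right at the front, beside the tin; bystander
- tin: short food tin, diameter 75 mm, 58 mm high, at the front, farthest right; bystander
- peeler: green-handled peeler, 170 x 25 x 18 mm, lying before the steriliser; bystander

How it is judged:
By the outcome, as a careful person would: the job done as asked, in the order asked, and still so for the second after the job is handed in, while the arm keeps its last pose, push and grip.
It also fails if it takes over 61 s, if anything falls off the work surface, if the arm or the gripper's body presses on something with over 40 N, if the wrist force passes 120 N, or if a joint passes its speed limit or range.

## Working session

There is one attempt and no reset: what is moved stays moved. The work goes in short steps, each a Python script; the robot and the scene stay as the last script left them, time stands still between calls to the robot, and variables do not carry over. Pictures are saved under pics/ and viewed, at most 10 in all, crops included, and the job is handed in when it is done.

```bash
mkdir -p pics
python3 - <<'E'
from station import robot, cams
import cv2,numpy as np
for n in("side","top"):
    c=cams.capture(n); cv2.imwrite(f"pics/{n}0.png",c["pixels"][:,:,::-1]); np.savez(f"{n}0.npz",**c)
    print(n,c["intrinsics"].round(1).tolist(),c["world_to_cam"].round(4).tolist())
print(robot.read_state())
E
```

```text
side [[393.0, 0.0, 249.6], [0.0, 393.0, 182.9], [0.0, 0.0, 1.0]] [[0.9273, -0.3737, 0.0218, -0.5053], [-0.141, -0.4025, -0.9045, 0.1967], [0.3468, 0.8356, -0.426, 0.9667], [0.0, 0.0, 0.0, 1.0]]
top [[476.0, 0.0, 254.1], [0.0, 476.0, 188.3], [0.0, 0.0, 1.0]] [[0.0022, -0.9998, -0.0205, -0.0467], [-0.9823, 0.0017, -0.1871, 0.5301], [0.1871, 0.0205, -0.9821, 1.2053], [0.0, 0.0, 0.0, 1.0]]
{'clock': 0.1, 'q': array([-1.24662595,  0.43514124,  0.02497692,  1.57396659, -0.01161363,
        1.1340259 , -0.07512218]), 'dq': array([ 0.00029314, -0.00292833, -0.00016585, -0.00196024,  0.00140688,
       -0.0005956 , -0.00113612]), 'joint_efforts': array([ 3.75834235e-03, -6.69125247e+01,  9.88288186e-01, -3.15149868e+01,
       -6.05213223e-02,  3.73201794e-02,  4.81545999e-05]), 'eef_pos': array([0.25856768, 0.56851397, 0.22604628]), 'tcp_rot': array([-6.65408489e-01, -3.07012912e+00,  2.17402653e-03]), 'contact_force': array([ 0.07363091,  0.49877119, -0.07905583]), 'wrist_torque': array([ 0.00375633,  0.00489383, -0.02074532]), 'grasp_force': 0.0, 'finger_gap': 0.9954465074515977}
```

View pics/side0.png

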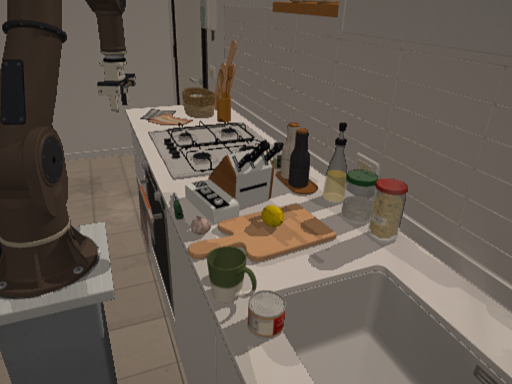

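View pics/top0.png

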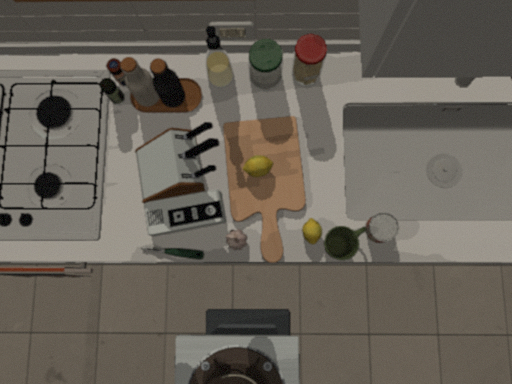

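The top view shows the steriliser at about (180,180), its keys at (180–210, 212), three handles at (200,130), (202,148) and (205,171), and the lemon at (258,166). I'll enlarge both views.

Run:
```python
import cv2
t=cv2.imread("pics/top0.png")[115:240,130:310]; s=cv2.imread("pics/side0.png")[130:265,170:350]
cv2.imwrite("pics/tc.png",cv2.convertScaleAbs(cv2.resize(t,(720,500),interpolation=cv2.INTER_CUBIC),alpha=1.5,beta=15))
cv2.imwrite("pics/sc.png",cv2.convertScaleAbs(cv2.resize(s,(720,540),interpolation=cv2.INTER_CUBIC),alpha=1.3,beta=15))
```

```text
(no output)
```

View pics/tc.png

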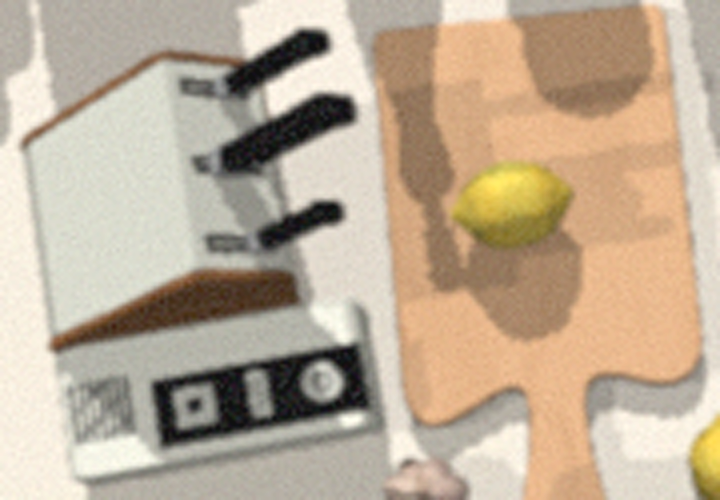

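View pics/sc.png

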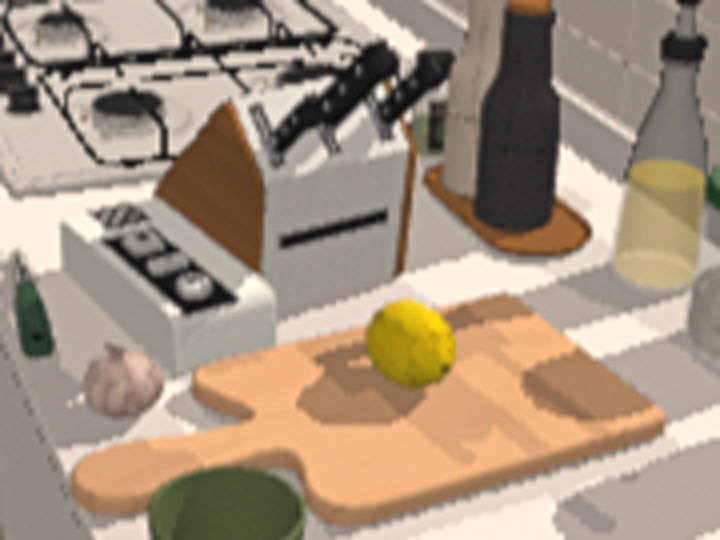

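The top crop shows the chef's knife in the middle slot, its handle running from (225,155) to (345,105). The keys are square at (195,406), oblong at (259,393) and round at (323,382), and the lemon is at (512,204). In the side crop, the chef's handle runs from (310,110) to (385,55) and the keys are at (137,238), (166,262) and (195,286). Next I'll segment these and triangulate.

```bash
cat > h.py <<'E'
import numpy as np,cv2
def ray(c,uv):
    W=c["world_to_cam"];R,t=W[:3,:3],W[:3,3]
    d=R.T@np.linalg.solve(c["intrinsics"],[uv[0],uv[1],1.]); return -R.T@t,d/np.linalg.norm(d)
def plane(c,uv,z):
    o,d=ray(c,uv); return o+d*(z-o[2])/d[2]
def tri(a,ua,b,ub):
    A=[];B=[];rs=[ray(a,ua),ray(b,ub)]
    for o,d in rs:
        P=np.eye(3)-np.outer(d,d);A.append(P);B.append(P@o)
    x=np.linalg.lstsq(np.vstack(A),np.hstack(B),rcond=None)[0]
    return x,[np.linalg.norm(P@x-q)*1e3 for P,q in zip(A,B)]
def proj(c,X):
    p=c["world_to_cam"][:3,:3]@X+c["world_to_cam"][:3,3];p=c["intrinsics"]@p;return p[:2]/p[2]
def blobs(m,off,mn=8,conn=4):
    n,l,s,ce=cv2.connectedComponentsWithStats(m.astype(np.uint8),connectivity=conn)
    return [(s[i,4],ce[i]+off,l==i) for i in range(1,n) if s[i,4]>=mn]
E
python3 - <<'E'
from h import *
T=dict(np.load("top0.npz"));S=dict(np.load("side0.npz"))
fix=lambda X,Y,o:np.array([(X+.5)/4-.5+o[0],(Y+.5)/4-.5+o[1]])
for n,t,s in(("stop",(195,406),(137,238)),("mode",(259,393),(166,262)),("power",(323,382),(195,286))):
    a=fix(*t,(130,115));b=fix(*s,(170,130));print(n,tri(T,a,S,b),plane(T,a,.057).round(4),plane(S,b,.057).round(4))
def lem(c,box):
    x0,y0,x1,y1=box;p=c["pixels"][y0:y1,x0:x1];h=cv2.cvtColor(p,cv2.COLOR_RGB2HSV)
    m=(h[...,0]>22)&(h[...,0]<34)&(h[...,1]>150)&(h[...,2]>60);b=max(blobs(m,np.array([x0,y0])),key=lambda q:q[0])
    ys,xs=np.nonzero(b[2]);print("lemon",b[0],b[1],cv2.minAreaRect(np.c_[xs+x0,ys+y0].astype(np.float32)));return b
lt=lem(T,(235,145,285,185));ls=lem(S,(250,195,295,235));
L,e=tri(T,lt[1],S,ls[1]);print("lemon3d",L,e)
ys,xs=np.nonzero(lt[2]);P=np.array([plane(T,(x+235,y+145),.047)[:2] for x,y in zip(xs,ys)]);w,v=np.linalg.eigh(np.cov(P.T));print("axis",v[:,1],"len",4*np.sqrt(w))
for c,(x0,y0,x1,y1),n in((T,(175,118,225,182),"T"),(S,(232,135,287,175),"S")):
    g=c["pixels"][y0:y1,x0:x1].max(2)
    for th in(35,50,65):
        print(n,th)
        for a,ce,m in blobs(g<th,np.array([x0,y0]),20):
            ys,xs=np.nonzero(m);r=cv2.minAreaRect(np.c_[xs+x0,ys+y0].astype(np.float32));print("  ",a,ce.round(1),np.round(r[0],1),np.round(r[1],1),round(r[2]))
E
```

```text
stop (array([0.45288913, 0.15018638, 0.05903249]), [np.float64(2.184597968175617), np.float64(2.184597968174606)]) [0.4553 0.1501 0.057 ] [0.4518 0.1543 0.057 ]
mode (array([0.4627708 , 0.1090164 , 0.05603392]), [np.float64(1.1781143260262812), np.float64(1.1781143260265052)]) [0.4638 0.1086 0.057 ] [0.461  0.1072 0.057 ]
power (array([0.47126718, 0.06735118, 0.05452132]), [np.float64(0.07299980788313346), np.float64(0.0729998078833555)]) [0.471  0.0671 0.057 ] [0.4698 0.0629 0.057 ]
lemon 414 [257.46376812 165.64009662] ((257.423095703125, 165.61538696289062), (23.02005958557129, 22.188007354736328), 33.6900634765625)
lemon 356 [272.33988764 215.57865169] ((272.5000305175781, 215.50001525878906), (21.21320343017578, 19.798988342285156), 45.0)
lemon3d [ 0.59113753 -0.05510945  0.04847529] [np.float64(0.4912720041973063), np.float64(0.491272004197278)]
axis [-0.15431158  0.98802224] len [0.05461478 0.07257949]
T 35
   146 [198.4 129.8] [198.4 129.9] [ 6.1 26.8] 61
   257 [201.  147.8] [201.2 147.9] [ 8.6 34.4] 62
   98 [204.3 170.6] [204.4 170.3] [ 5.2 21. ] 66
T 50
   167 [198.3 130.
[... 279 characters left out ...]
1
   134 [203.9 170.8] [204.2 170.3] [ 6.9 22.4] 65
   32 [186.5 175.5] [186.5 175.5] [3. 9.] 90
S 35
   48 [242.5 139.8] [242.6 140. ] [ 3.8 21.6] 78
   279 [254.  152.6] [251.7 151.5] [18.3 36. ] 65
   126 [273.9 150.4] [273.6 151.2] [ 7.8 23.2] 38
   28 [278.2 162.1] [278.5 161.5] [11.  3.] 90
S 50
   62 [242.3 139.8] [242.6 139.9] [ 4.8 21.5] 81
   326 [253.2 152.6] [250.4 151.3] [18.8 38.4] 55
   149 [273.5 151. ] [273.4 151.5] [ 8.5 24.1] 40
   44 [278.6 161.7] [278.5 161.5] [11.  3.] 90
S 65
   79 [243.2 139.4] [242.5 139. ] [ 6.6 21.4] 85
   368 [252.8 153.2] [249.4 152.9] [20.3 41. ] 48
   168 [273.  151.6] [272.4 152. ] [ 8.6 26.3] 43
   53 [278.6 161.4] [278.5 161.4] [ 4.3 11.4] 7
```

The keys come out 42 mm apart at z≈57 mm, which fits the text, and the lemon's centre is at z≈48 mm (47 expected). Now the handle: I'll use the top-view centroid ray with the handle's far end in the side view.

Run:
```python
from h import *
T=dict(np.load("top0.npz"));S=dict(np.load("side0.npz"))
bx=np.array([-.0157,.083]);bx/=np.linalg.norm(bx);bx=np.r_[bx,0];by=np.cross([0,0,1],bx)
kx=.7071*bx-np.array([0,0,.7071]);kz=.7071*bx+np.array([0,0,.7071]);ky=np.cross(kz,kx)
def box(c): return [c+a*.056*kx+b*.009*ky+g*.013*kz for a in(-1,1) for b in(-1,1) for g in(-1,1)]
p=S["pixels"][135:175,232:287].max(2);b=max(blobs(p<50,np.array([232,135])),key=lambda q:q[0]);ys,xs=np.nonzero(b[2]);pts=np.c_[xs+232.,ys+135.]
pt=max(blobs(T["pixels"][118:182,175:225].max(2)<50,np.array([175,118])),key=lambda q:q[0]);ys,xs=np.nonzero(pt[2]);ptt=np.c_[xs+175.,ys+118.]
uv=np.array([200.9,147.95])
for z in np.arange(.16,.26,.01):
    c=plane(T,uv,z);o=[]
    for C,q in((T,ptt),(S,pts)):
        B=np.array([proj(C,x) for x in box(c)]);a=proj(C,c-.05*kx)-proj(C,c);a/=np.linalg.norm(a);n=np.array([-a[1],a[0]])
        o+=[(B@a).max()-(q@a).max(),(B@a).min()-(q@a).min(),(B@n).max()-(q@n).max(),(B@n).min()-(q@n).min()]
    print(round(z,3),c.round(4),np.round(o,1))
s=cv2.resize(S["pixels"][130:185,225:295,::-1],None,fx=10,fy=10,interpolation=cv2.INTER_CUBIC);s=cv2.convertScaleAbs(s,alpha=1.5,beta=30)
for x in range(0,70,10): cv2.putText(s,str(225+x),(x*10,10),0,.4,(0,0,255));cv2.line(s,(x*10+5,0),(x*10+5,550),(0,0,255),1)
for y in range(0,55,10): cv2.putText(s,str(130+y),(0,y*10+10),0,.4,(0,0,255));cv2.line(s,(0,y*10+5),(700,y*10+5),(0,0,255),1)
cv2.imwrite("pics/sh.png",s);print("block origin-ish key mid in by:",by)
```

```text
0.16 [0.6096 0.0815 0.16  ] [ 2.9 -2.   0.8 -1.3 -2.4  6.7  8.3 18.1]
0.17 [0.6068 0.0802 0.17  ] [ 3.1 -2.2  0.9 -1.3 -0.6  8.1  5.9 15.7]
0.18 [0.604  0.0788 0.18  ] [ 3.2 -2.4  0.9 -1.4  1.1  9.6  3.4 13.2]
0.19 [0.6012 0.0774 0.19  ] [ 3.4 -2.6  1.  -1.4  3.  11.1  0.9 10.8]
0.2 [0.5984 0.076  0.2   ] [ 3.6 -2.7  1.1 -1.5  4.9 12.7 -1.5  8.4]
0.21 [0.5956 0.0747 0.21  ] [ 3.9 -2.9  1.1 -1.5  6.9 14.3 -4.   6. ]
0.22 [0.5928 0.0733 0.22  ] [ 4.1 -3.1  1.2 -1.6  8.9 16.  -6.4  3.6]
0.23 [0.59   0.0719 0.23  ] [ 4.3 -3.3  1.2 -1.7 11.  17.8 -8.9  1.2]
0.24 [0.5872 0.0706 0.24  ] [  4.5  -3.5   1.3  -1.7  13.2  19.6 -11.3  -1.2]
0.25 [0.5844 0.0692 0.25  ] [  4.7  -3.7   1.4  -1.8  15.4  21.5 -13.8  -3.6]
block origin-ish key mid in by: [-0.98257609 -0.18586078  0.        ]
```

View pics/sh.png

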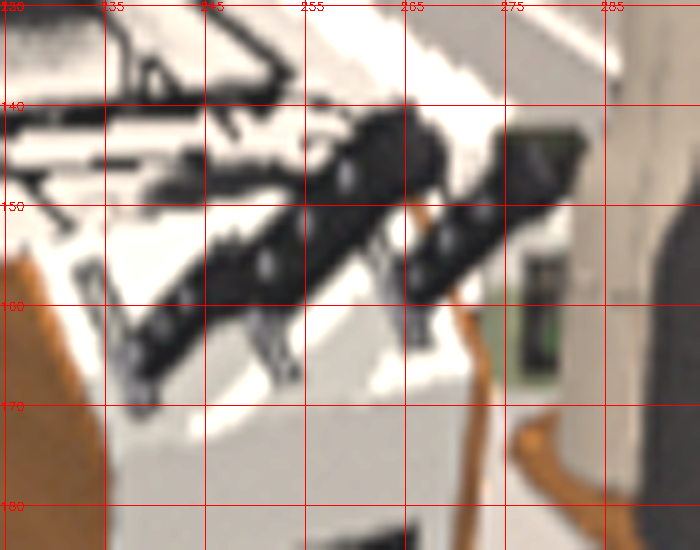

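The chef's handle in the side view runs from (250,160) to (267,143), with rivets at (251,156), (255,152) and (259,147). The two views agree on the grip being at about (0.601, 0.077, 0.190), so the heel is at z≈131 mm. With a 48 mm slot at 45° under a 174 mm top, that is consistent. Next I'll check reachability and press the keys.

```bash
cat > plan.py <<'E'
from h import *
from scipy.spatial.transform import Rotation as Ro
bx=np.array([-.0157,.083,0]);bx/=np.linalg.norm(bx);Z=np.array([0,0,1.]);by=np.cross(Z,bx)
kx=.7071*bx-.7071*Z;kz=.7071*bx+.7071*Z
C=np.array([.6012,.0774,.190]);mode=np.array([.4625,.1085,.057]);stop=mode+.042*bx;power=mode-.042*bx
def tool(y,z): y,z=np.array(y)/np.linalg.norm(y),np.array(z)/np.linalg.norm(z);return Ro.from_matrix(np.c_[np.cross(y,z),y,z]).as_rotvec()
def knife(kx,kz,s): return tool(s*np.cross(kz,kx),-kz)
def tcp(c,kz): return c-.019*kz   # grasp point -> TCP
lem=np.array([.5911,-.0551,0]);lx=np.array([-.1543,.988,0]);cut=np.array([.988,.1543,0])
final=lem-.126*cut+Z*(.076+.030+.027)
E
python3 - <<'E'
from station import robot,cams
from plan import *
S=dict(np.load("side0.npz"));print("mid rivet pred",proj(S,C+.009*by))
print("keys",robot.ik(stop+[0,0,.06],tool(bx,-Z)),robot.ik(power,tool(bx,-Z)))
for s in(1,-1):
    for n,c,a,b in(("pre",C+.09*kz,kx,kz),("grip",C,kx,kz),("out",C-.165*kx,kx,kz),("level",C-.165*kx+.03*Z,bx,Z),("yawed",final+.15*Z,cut,Z),("final",final,cut,Z)):
        q=robot.ik(tcp(c,b),knife(a,b,s));print(s,n,c.round(3),None if q is None else q.round(2))
E
```

```text
mid rivet pred [256.32195889 152.59439662]
keys [-0.50341346  0.33232088  0.0924891   2.05885226 -0.0441121   0.75222372
  1.37400516] [-0.33954681  0.42523151  0.11000155  2.12181149 -0.08048898  0.59833163
  1.58502294]
1 pre [0.589 0.14  0.254] [-0.51  0.6  -0.29  1.55  0.78  1.57  2.3 ]
1 grip [0.601 0.077 0.19 ] [-0.45  0.63 -0.24  1.68  0.83  1.4   2.26]
1 out [ 0.623 -0.037  0.307] [-0.29  0.46 -0.21  1.64  0.85  1.42  2.54]
1 level [ 0.623 -0.037  0.337] [-0.71  0.57  1.16  1.49 -0.52  1.42 -2.49]
1 yawed [ 0.467 -0.075  0.283] [-0.51  0.15  0.65  1.91 -0.1   1.11  1.9 ]
1 final [ 0.467 -0.075  0.133] [-0.31  0.35  0.45  2.1  -0.22  0.74  2.01]
-1 pre [0.589 0.14  0.254] [-1.07  0.64  0.6   1.61  0.41  1.29 -0.51]
-1 grip [0.601 0.077 0.19 ] [-1.01  0.69  0.63  1.73  0.42  1.09 -0.51]
-1 out [ 0.623 -0.037  0.307] [-0.96  0.54  0.8   1.7   0.46  1.12 -0.26]
-1 level [ 0.623 -0.037  0.337] [-0.52  0.44  0.75  1.48 -0.3   1.35  0.44]
-1 yawed [ 0.467 -0.075  0.283] [-0.76  0.19  0.96  1.93 -0.17  1.12 -1.15]
-1 final [ 0.467 -0.075  0.133] [-0.65  0.46  0.95  2.12 -0.52  0.81 -0.8 ]
```

Run:
```python
from station import robot,cams
from plan import *
R=tool(bx,-Z)
robot.move_gripper(0.0)
robot.move_to(stop+[0,0,.13],R)
for n,k in(("stop",stop),("power",power)):
    robot.move_linear(k+[0,0,.05],R,velocity=.12);robot.move_linear(k+[0,0,.008],R,velocity=.06);robot.dwell(.2)
    f0=robot.read_state()["contact_force"][2];log=[]
    for dz in np.arange(.006,-.0125,-.001):
        robot.move_linear(k+[0,0,dz],R,velocity=.02);robot.dwell(.05)
        s=robot.read_state();f=s["contact_force"][2]-f0;log.append((round(s["eef_pos"][2]*1e3,1),round(f,1)))
        if f>5: break
    print(n,log,(s["eef_pos"]-k)[:2],s["clock"])
    robot.move_linear(k+[0,0,.05],R,velocity=.1)
c=cams.capture("top");cv2.imwrite("pics/t1.png",cv2.convertScaleAbs(cv2.resize(c["pixels"][115:240,130:310,::-1],(720,500),interpolation=cv2.INTER_CUBIC),alpha=1.5,beta=15))
```

```text
stop [(np.float64(63.0), np.float64(-0.0)), (np.float64(62.0), np.float64(1.0)), (np.float64(61.0), np.float64(0.8)), (np.float64(60.0), np.float64(-0.2)), (np.float64(59.0), np.float64(-0.4)), (np.float64(58.0), np.float64(0.7)), (np.float64(57.0), np.float64(1.4)), (np.float64(56.0), np.float64(2.4)), (np.float64(55.1), np.float64(2.1)), (np.float64(54.0), np.float64(4.2)), (np.float64(53.2), np.float64(8.5))] [1.27501423e-04 5.82306387e-05] 8.4083
power [(np.float64(63.0), np.float64(0.9)), (np.float64(62.0), np.float64(0.5)), (np.float64(60.9), np.float64(0.1)), (np.float64(60.0), np.float64(-0.2)), (np.float64(59.0), np.float64(0.6)), (np.float64(58.0), np.float64(2.1)), (np.float64(57.1), np.float64(0.9)), (np.float64(56.0), np.float64(3.0)), (np.float64(55.1), np.float64(3.6)), (np.float64(54.0), np.float64(4.5)), (np.float64(53.2), np.float64(9.0))] [1.17412395e-04 7.56154921e-06] 14.3
```

Both keys bottomed at z≈53 mm, which is 4 mm of travel at 8.5–9 N. Now I'll go to the knife and look before gripping.

Run:
```python
from station import robot,cams
from plan import *
R=knife(kx,kz,-1)
robot.move_linear(power+[0,0,.22],velocity=.25)
robot.move_gripper(0.37)
robot.move_to(tcp(C+.13*kz,kz),R)
robot.move_linear(tcp(C+.05*kz,kz),R,velocity=.12)
s=robot.read_state();print(s["clock"],s["eef_pos"],tcp(C+.05*kz,kz),s["contact_force"],s["finger_gap"])
a=cams.capture("top");b=cams.capture("side")
np.savez("t2.npz",**a);np.savez("s2.npz",**b)
A=cv2.resize(a["pixels"][105:205,155:255,::-1],(500,500),interpolation=cv2.INTER_CUBIC);B=cv2.resize(b["pixels"][100:190,210:310,::-1],(300,270),interpolation=cv2.INTER_CUBIC)
B=cv2.copyMakeBorder(B,0,230,0,0,cv2.BORDER_CONSTANT)
cv2.imwrite("pics/g.png",cv2.convertScaleAbs(np.hstack([A,B]),alpha=1.5,beta=20))
```

```text
19.325 [0.59730653 0.09964633 0.21223241] [0.59712591 0.09893817 0.2119201 ] [ 0.05817718  0.10970288 -0.6840694 ] 0.36976270169599107
```

View pics/g.png

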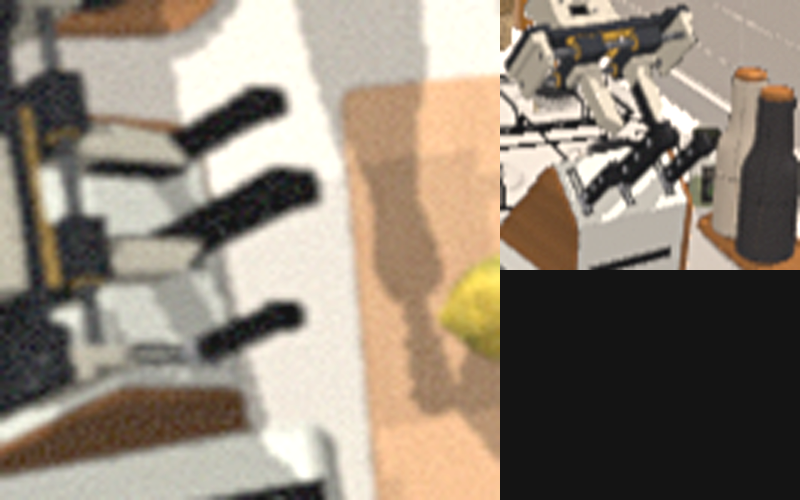

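The fingers straddle the chef's handle. Their tips are at crop positions (185,160) and (203,240), and both neighbours are clear. Now I'll descend with a force guard, close, and read the side load.

Run:
```python
from station import robot,cams
from plan import *
R=knife(kx,kz,-1);T=dict(np.load("t2.npz"));s=robot.read_state();print("proj tcp crop",(proj(T,s["eef_pos"])-[155,105])*5)
f0=s["contact_force"];ok=True
for d in(.04,.03,.02,.01,0):
    robot.move_linear(tcp(C+d*kz,kz),R,velocity=.08);f=robot.read_state()["contact_force"]-f0
    if np.linalg.norm(f)>5: print("contact",d,f);ok=False;break
if ok:
    for g in(.28,.24):
        robot.move_gripper(g,f_grip=10);f=robot.read_state();print(g,(f["contact_force"]-f0).round(1),f["grasp_force"],f["finger_gap"])
    robot.move_gripper(0.1,f_grip=15);robot.dwell(.2);f=robot.read_state();print((f["contact_force"]-f0).round(1),"lateral by",(f["contact_force"]-f0)@by,f["wrist_torque"],f["grasp_force"],f["finger_gap"]*92,f["clock"])
```

```text
proj tcp crop [174.80074078 209.88538108]
0.28 [ 1.4  0.  -1.2] 0.0 0.28531287275514694
0.24 [0.5 0.9 0.1] 0.0 0.23618538478887474
[ 0.1 -0.3 -1.2] lateral by 0.01295463167452959 [ 0.73543235  0.26671545 -0.01000215] 14.95624914765358 18.01365042067488 21.9917
```

The jaws closed on 18.0 mm with no side load. Now I'll tighten the grip and draw the knife out along the slot.

Run:
```python
from station import robot,cams
from plan import *
R=knife(kx,kz,-1)
robot.move_gripper(0.1,f_grip=50);f0=robot.read_state()["contact_force"]
for d in np.arange(.02,.181,.02):
    robot.move_linear(tcp(C-d*kx,kz),R,velocity=.08);s=robot.read_state();f=s["contact_force"]-f0;print(round(d,2),f.round(1),round(s["finger_gap"]*92,1))
    if np.linalg.norm(f)>20: break
print(s["clock"])
a=cams.capture("top");b=cams.capture("side")
A=cv2.resize(a["pixels"][105:205,155:255,::-1],(400,400),interpolation=cv2.INTER_CUBIC);B=cv2.resize(b["pixels"][90:190,210:310,::-1],(400,400),interpolation=cv2.INTER_CUBIC)
cv2.imwrite("pics/o.png",cv2.convertScaleAbs(np.hstack([A,B]),alpha=1.5,beta=20))
```

```text
0.02 [ 0.7 -0.6 -2.2] 17.7
0.04 [ 0.4  0.9 -3. ] 17.8
0.06 [ 0.1  0.2 -2.7] 17.7
0.08 [ 1.4  0.3 -2.3] 17.6
0.1 [ 0.   1.2 -2.5] 17.5
0.12 [ 0.2  0.9 -2.6] 18.1
0.14 [-0.2  0.  -3.1] 17.7
0.16 [ 0.8  1.6 -2.2] 18.2
0.18 [ 0.1  0.7 -3.4] 17.5
25.8083
```

View pics/o.png

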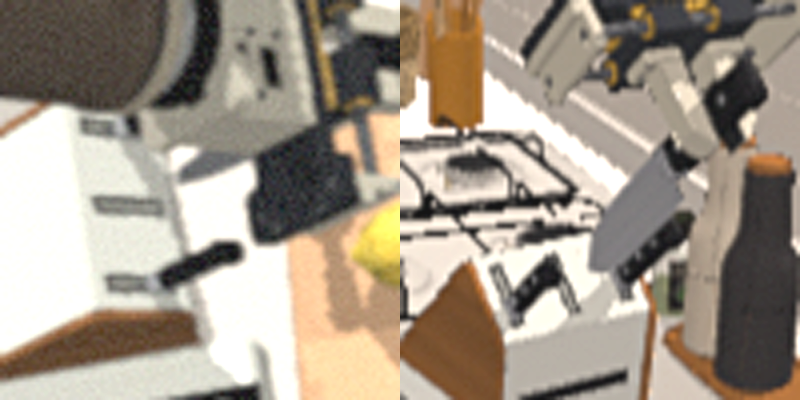

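The blade is fully out, in grip and in line, and the other two knives are still in their slots. Next I'll lift and level it, retract toward the robot, and yaw it clear of the bottles.

Run:
```python
from station import robot,cams
from plan import *
G=C-.18*kx
robot.move_linear(tcp(G+.05*Z,kz),velocity=.15)
hi=final+.20*Z
mid=np.array([.53,-.06,hi[2]+.02])
rb=lambda a:Ro.from_rotvec(a*Z).apply(bx)
ang=np.arctan2(cut[1],cut[0])-np.arctan2(bx[1],bx[0])
for c,R,v in((mid,knife(bx,Z,-1),.08),(hi,knife(rb(ang/2),Z,-1),.04),(hi+.001*Z,knife(rb(ang),Z,-1),.001)):
    try: robot.move_linear(tcp(c,Z),R,velocity=v)
    except robot.Unreachable as e: print("unreach",e);robot.move_to(tcp(c,Z),R)
    s=robot.read_state();print(s["clock"],s["eef_pos"].round(3),s["q"].round(2),s["finger_gap"]*92)
robot.move_linear(tcp(final+.03*Z,Z),knife(cut,Z,-1),velocity=.12)
robot.dwell(.3);s=robot.read_state();print(s["clock"],s["eef_pos"],s["q"].round(2))
a=cams.capture("top");b=cams.capture("side");np.savez("t3.npz",**a);np.savez("s3.npz",**b)
A=cv2.resize(a["pixels"][120:220,210:310,::-1],(400,400),interpolation=cv2.INTER_CUBIC);B=cv2.resize(b["pixels"][150:250,210:310,::-1],(400,400),interpolation=cv2.INTER_CUBIC)
cv2.imwrite("pics/f.png",cv2.convertScaleAbs(np.hstack([A,B]),alpha=1.5,beta=20))
```

```text
27.7833 [ 0.53  -0.059  0.334] [-0.19  0.21  0.25  1.64 -0.05  1.3   0.26] 17.49262235233641
29.6333 [ 0.467 -0.074  0.314] [-0.25  0.11  0.34  1.81 -0.04  1.23 -0.52] 17.688109730376052
30.5833 [ 0.467 -0.074  0.315] [-0.31  0.1   0.4   1.81 -0.04  1.23 -1.31] 17.941931637494697
32.4583 [ 0.46672725 -0.07452329  0.14419562] [-0.26  0.29  0.37  2.06 -0.14  0.81 -1.21]
```

View pics/f.png

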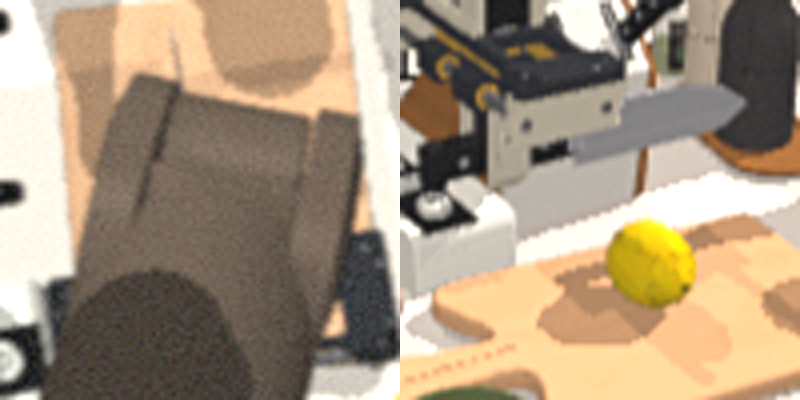

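The side view shows the blade level above the lemon, with its tip at crop (745,103) = px (296.1,175.4) and the heel's edge at (578,160) = px (254.2,189.6). The arm hides the blade in the top view. I'll compare these with the predicted projections.

Run:
```python
from station import robot
from plan import *
S=dict(np.load("s3.npz"));s=robot.read_state();M=Ro.from_rotvec(s["tcp_rot"]).as_matrix();print(M.round(4).tolist())
fy=-M[:,1];fz=-M[:,2];fx=np.cross(fy,fz);g=s["eef_pos"]+.019*fz
K=lambda x,z:g+(x+.056)*fx+(z-.027)*fz
for n,x,z in(("tip",.14,.015),("heel",0,0),("heeltop",0,.042),("edge70",.07,0)): print(n,K(x,z).round(4),proj(S,K(x,z)).round(1))
# sensitivity for +10 mm along knife
print((proj(S,K(.15,.015))-proj(S,K(.14,.015))),proj(S,K(.14,.025))-proj(S,K(.14,.015)))
p=S["pixels"][165:200,245:305].astype(int);g_=p.max(2)-p.min(2)
m=(g_<25)&(p.max(2)>60)&(p.max(2)<125)
b=max(blobs(m,np.array([245,165])),key=lambda q:q[0]);ys,xs=np.nonzero(b[2])
print(b[0]);[print(x+245,ys[xs==x].min()+165,ys[xs==x].max()+165) for x in range(xs.min(),xs.max()+1,4)];print(xs.max()+245)
```

```text
[[0.988, 0.1543, 0.0002], [0.1543, -0.988, 0.0], [0.0002, -0.0, -1.0]]
tip [ 0.6603 -0.0443  0.1511] [295.1 177.4]
heel [ 0.522  -0.0659  0.1361] [252. 193.]
heeltop [ 0.522  -0.0659  0.1781] [252.4 178.5]
edge70 [ 0.5912 -0.0551  0.1361] [274.  187.5]
[ 2.87395202 -0.6972287 ] [ 0.25596816 -3.28163438]
1065
245 175 199
249 174 199
253 173 199
257 172 199
261 171 199
265 170 199
269 168 189
273 172 186
277 168 185
281 165 184
285 165 186
289 171 181
293 173 178
295
```

Run:
```python
from h import *
S=dict(np.load("s3.npz"))
s=cv2.resize(S["pixels"][160:215,240:305,::-1],None,fx=10,fy=10,interpolation=cv2.INTER_CUBIC);s=cv2.convertScaleAbs(s,alpha=1.5,beta=30)
for x in range(0,65,10): cv2.putText(s,str(240+x),(x*10,10),0,.4,(0,0,255));cv2.line(s,(x*10+5,0),(x*10+5,550),(0,0,255),1)
for y in range(0,55,10): cv2.putText(s,str(160+y),(0,y*10+10),0,.4,(0,0,255));cv2.line(s,(0,y*10+5),(650,y*10+5),(0,0,255),1)
cv2.imwrite("pics/fz.png",s)
```

```text
(no output)
```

View pics/fz.png

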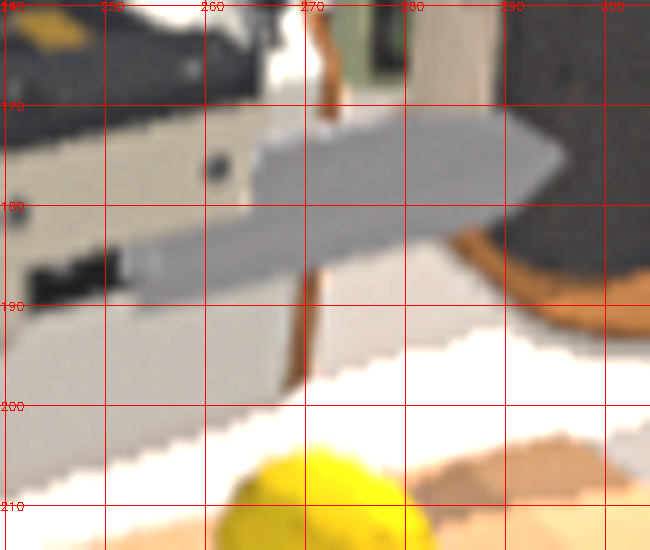

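The heel is at (252.8,190.5) and the tip at (296,175). Against the prediction both are offset by about (+0.8,−2.4) px, so the blade is level and sits about 2.5 mm forward and 5–7 mm high. I'll correct for that and come down to the final height.

Run:
```python
from station import robot,cams
from plan import *
f=tcp(final-.002*cut-.003*Z,Z)
robot.move_linear(f,knife(cut,Z,-1),velocity=.04);robot.dwell(1.)
s=robot.read_state();print(s["clock"],s["eef_pos"]-f,np.abs(s["dq"]).max(),s["finger_gap"]*92,s["contact_force"])
b=cams.capture("side");a=cams.capture("top")
B=cv2.resize(b["pixels"][120:270,160:310,::-1],(600,600),interpolation=cv2.INTER_CUBIC)
cv2.imwrite("pics/end.png",cv2.convertScaleAbs(B,alpha=1.5,beta=20))
```

```text
34.5333 [-4.76767721e-06 -1.88420033e-05 -3.35346170e-07] 0.0013702143256003358 17.80973578744927 [ 0.04428314 -0.15537743 -2.05336667]
```

View pics/end.png

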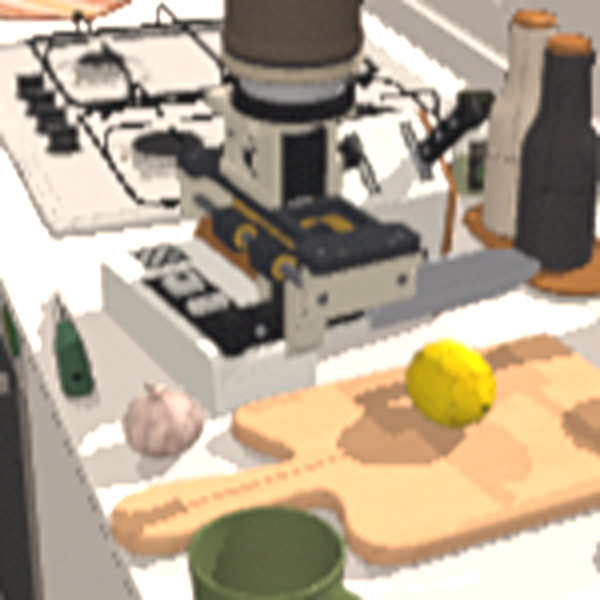

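The blade is level, still and centred over the lemon (blade about (455,290), lemon (450,383)), a few centimetres clear of it, and everything else is undisturbed.

```bash
python3 -c "
from station import robot
print(robot.finish_job())"
```

```text
the job is handed in; nothing more can be done
None
```

I pressed stop and then power fully down (I did not check the lamp itself), drew out the chef's knife, and handed in with it held level, edge down, about 3 cm above the middle of the lemon and crosswise to it, at about 35 s.

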